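# Tamp the glue lumps level in the warmer pan

### The arm

A 6-joint arm with a two-finger parallel gripper is mounted at the origin on the work surface. World frame = base frame: x ahead of the robot, y to its left, z up, the work surface at z = 0. Lengths are in m, angles in rad, forces in N, time in s.
With the tool pointing down it reaches from about 0.275 to 0.825 m from the base axis. Payload 4.9 kg.
Tool frame: the origin (TCP) lies midway between the tips of the shut fingers; the grasp point (between the pads) lies 19 mm behind it (grip_point_offset is the distance from the TCP to the grasp point, in m); z points along the fingers, y is the line along which they close (so a half turn about z gives the same grasp; the last joint's range is limited). The gripper opens to 85 mm and grips with 20 to 120 N. Pads are 22 mm wide; open, the fingers measure 114 mm over their backs; the gripper's body (76 mm by 85 mm) begins 54 mm behind the grasp point. The pads swing forward as they close: fully open they stand 13 mm farther back than shut.
Start: joints at [0.997, 0.326, -0.193, 1.052, 0, 1.437], TCP at [0.234, 0.498, 0.231] pointing down, gripper open.
Joint ranges: [-2.65, 2.65], [-0.97, 1.79], [-1.3, 1.35], [-1.93, 2.1], [-1.47, 1.37], [-3.14, 3.14]. Speed limits (rad/s): [2.57, 2.57, 3.14, 3.14, 3.14, 3.14].

### API

Orientations are given as a rotation vector (axis times angle).
In Python, from cell import * gives the robot as it stands. Calls block until the motion is done:
- movep(position, orientation): joint-space move of the TCP to a pose.
- move_l(position, velocity=0.15, rot=None, until_force=None): straight line of the TCP; rot=None keeps the orientation; velocity is the mean speed in m/s. With until_force (N) it stops when the force on the tool has changed by that much, and returns True; else False.
- set_joints(angles): joint-space move.
- let_go() and grab(newtons=None): open the fingers fully, or close them until they stop; newtons is the grip in N (None keeps the last).
- sleep(seconds).
- ik(position, orientation): joint angles nearest the present ones, or None.
- get_state(): the state.
- grab_frame(name): name is "side" or "top" or "wrist"; returns a dict with "img" (420x560x3 uint8, red, green, blue), "fx", "fy", "cx", "cy" (pixels), "cam_to_world" (4x4, takes a point from camera to world coordinates); the wrist camera has in their place "T_tool_cam" (4x4, takes a point from camera to tool coordinates, whose origin is the TCP and whose axes are the flange's). Camera axes: x right, y down, z forward; pixel columns grow to the right and rows downward; lengths in m; the calibration is good to about 2 mm. A picture is of the moment at which its call begins: read the wrist's pose just before it. There is no depth.
A pose or a line that the arm cannot do raises MotionError and nothing moves.
- sign_off(): hands the job in; it is judged then, once.
Trained networks look in the newest picture that a camera, given by its name, has taken for a name from the list of things; names that differ only in an ending like _2 or _b are one class to them, and where a whole thing is asked for, a point or a joint stands for the part that bears it (a point fixed in the world has none). Each returns a list of dicts, best first, with "score" (0 to 1); they miss things now and then, are a little off and sometimes report something else, mostly with a low value. They report only what shows in the picture. A call takes as long as a camera call. They do not tell look-alikes from the thing itself.
- spot_in(camera, name): "centre" ([column, row] in pixels, amid what is visible of it).
- silhouettes(camera, name): "mask" (420x560 bool, what is visible of it) and "centre" ([column, row] in pixels, amid what is visible of it).
- tip_of(camera, name): "centre" ([column, row] in pixels: a listed point, or the origin of a listed thing).
The state is a dict: "clock": time; "q": joint angles; "joint_velocities": joint speeds; "tau": joint torques, N m; "position": TCP position; "eef_rot": TCP orientation; "contact_force": force on the tool from outside, world axes, zero at the start; "wrist_torque": the same for the moment, N m; "finger_gap": opening from 0.0 (shut) to 1.0 (fully open); "grasp_force": force on a finger pad.
Only numpy, scipy, OpenCV 4.12 (cv2) and the standard library are available. Lean on these libraries where they do the work, as an engineer would, in place of code of your own. Each camera call takes 0.05 s, during which the arm holds its last target. There are 200 camera calls.

### The job

Some of the seven glue lumps in the warmer's pan are riding up on the others and would stand out of the soaking water: take the wooden tamper by its handle and press the lumps down with it until all seven lie on the pan's floor in one level layer, then stand the tamper back upright on its cork mat and let go. Do not touch the lumps with the gripper itself, and leave the dye jars and the brush undisturbed.

Things in the scene. Friction and masses are not known exactly. Their poses are not given: they have to be found in the camera images.
- warmer: electric glue warmer, fixed on the table: dark teal housing 235 (x) x 250 (y) x 110 mm high with a rectangular stainless pan sunk in its top. Origin: centre of its underside on the table; z up, its front with the dial faces -x of its own frame. It is turned at most 0.3 rad. The pan is open on top, central, inner size 145 (x) x 180 (y) mm, upright walls, 65 mm deep: its floor is 45 mm and its rim 110 mm above the table
- pan_floor (a point): centre of the pan's inner floor, 45 mm above the warmer's origin; axes as the warmer's
- mat: cork mat 170 (x) x 150 (y) x 6 mm, fixed on the table: the tamper's place. Origin: centre of its underside
- tamper: wooden tamper, about 0.28 kg, standing upright on the cork mat. Flat rectangular foot 100 (x) x 80 (y) x 20 mm, on it a steel collar 50 x 42 mm, up to 26 mm above the foot's underside, then an upright wooden handle of rectangular section 34 (x) x 26 (y) mm up to 148 mm. Origin: centre of the foot's underside; z up along the handle
- tamper_grip (a point): point inside the tamper's handle on its axis, 115 mm above the foot's underside, 33 mm below the handle's top: a good place to grip, across its 26 mm width (y)
- lump1: amber hide-glue lump, hard, faceted and roundish, about 46 mm wide and 40 mm high, about 60 g. Origin: its middle. Lying down on the pan's floor its origin is 20 to 23 mm above that floor. At the start it lies on the pan's floor, loose, with room to slide aside
- lump2: amber hide-glue lump, hard, faceted and roundish, about 46 mm wide and 40 mm high, about 60 g. Origin: its middle. Lying down on the pan's floor its origin is 20 to 23 mm above that floor. At the start it lies on the pan's floor, loose, with room to slide aside
- lump3: amber hide-glue lump, hard, faceted and roundish, about 46 mm wide and 40 mm high, about 60 g. Origin: its middle. Lying down on the pan's floor its origin is 20 to 23 mm above that floor. At the start it lies on the pan's floor, loose, with room to slide aside
- lump4: amber hide-glue lump, hard, faceted and roundish, about 46 mm wide and 40 mm high, about 60 g. Origin: its middle. Lying down on the pan's floor its origin is 20 to 23 mm above that floor. At the start it lies on the pan's floor, loose, with room to slide aside
- lump5: amber hide-glue lump, hard, faceted and roundish, about 46 mm wide and 40 mm high, about 60 g. Origin: its middle. Lying down on the pan's floor its origin is 20 to 23 mm above that floor. At the start it lies on the pan's floor, loose, with room to slide aside
- lump6: amber hide-glue lump, hard, faceted and roundish, about 46 mm wide and 40 mm high, about 60 g. Origin: its middle. Lying down on the pan's floor its origin is 20 to 23 mm above that floor. At the start it rides up on the others, over a gap that is too narrow for it, its origin some 38 to 49 mm above the floor; pressed straight down with a few newtons, at most about 25 N, it pushes the others apart and drops in; there is room for all seven on the floor
- lump7: amber hide-glue lump, hard, faceted and roundish, about 46 mm wide and 40 mm high, about 60 g. Origin: its middle. Lying down on the pan's floor its origin is 20 to 23 mm above that floor. At the start it rides up on the others, over a gap that is too narrow for it, its origin some 38 to 49 mm above the floor; pressed straight down with a few newtons, at most about 25 N, it pushes the others apart and drops in; there is room for all seven on the floor
- jar_violet: closed jar of violet dye with a red lid, diameter 66 mm, 91 mm high, about 0.3 kg, loose bystander. Origin: centre of its underside
- jar_crimson: closed jar of crimson dye with a red lid, diameter 66 mm, 91 mm high, about 0.3 kg, loose bystander. Origin: centre of its underside
- jar_green: closed jar of green dye with a red lid, diameter 66 mm, 91 mm high, about 0.3 kg, loose bystander. Origin: centre of its underside
- jar_rust: closed jar of rust-brown dye with a red lid, diameter 66 mm, 91 mm high, about 0.3 kg, loose bystander. Origin: centre of its underside
- brush: slim paint brush with a dark handle and crimson tip, 190 mm long, 10 mm thick, lying loose near the middle of the table, pointing away from the robot, bystander. Origin: under its middle; x along it
Things that resemble listed ones, but are neither listed nor needed, are in the scene too. What is shaped like the lump3 but yellow is not meant. Leave any green look-alike of the lump4 alone.

How it is judged:
By the outcome, as a careful person would: the job done as asked, in the order asked, and still so for the second after the job is handed in, with the robot touching nothing.
It also fails if it takes over 58 s, if anything falls off the work surface, if the arm or the gripper's body presses on something with over 40 N, if the wrist force passes 120 N, or if a joint passes its speed limit or range.

## Working session

There is one attempt and no reset: what is moved stays moved. The work goes in short steps, each a Python script; the robot and the scene stay as the last script left them, time stands still between calls to the robot, and variables do not carry over. Pictures are saved under pics/ and viewed, at most 10 in all, crops included, and the job is handed in when it is done.

```bash
mkdir -p pics; cat > h.py <<'E'
from cell import *
import numpy as np, cv2
from scipy.spatial.transform import Rotation as R
def ray(f,px,z,T=None):
    T=np.array(f["cam_to_world"]) if T is None else T
    d=T[:3,:3]@np.array([(px[0]-f["cx"])/f["fx"],(px[1]-f["cy"])/f["fy"],1]); o=T[:3,3]
    return o+d*(z-o[2])/d[2]
def proj(f,p,T=None):
    T=np.array(f["cam_to_world"]) if T is None else T
    c=T[:3,:3].T@(np.array(p)-T[:3,3]); return [c[0]/c[2]*f["fx"]+f["cx"],c[1]/c[2]*f["fy"]+f["cy"]]
def wristT(f,s):
    A=np.eye(4);A[:3,:3]=R.from_rotvec(s["eef_rot"]).as_matrix();A[:3,3]=s["position"];return A@np.array(f["T_tool_cam"])
def save(f,n): cv2.imwrite("pics/"+n,np.array(f["img"])[:,:,::-1])
def down(a): # tool down, tool x at angle a
    return (R.from_euler('z',a)*R.from_rotvec([np.pi,0,0])).as_rotvec()
E
python3 - <<'E'
from h import *
s=get_state();print(s["clock"],s["eef_rot"])
for c in("top","side"):
    f=grab_frame(c);save(f,c+"0.png");print(c,np.round(f["cam_to_world"],3).tolist(),f["fx"])
    for n,z in(("warmer",.11),("pan_floor",.045),("mat",.006),("tamper",.006),("tamper_grip",.121),("lump1",.08),("jar_violet",0),("jar_crimson",0),("jar_green",0),("jar_rust",0),("brush",.005)):
        for d in tip_of(c,n)[:8 if n=="lump1" else 2]:print(n,round(d["score"],2),np.round(d["centre"]),np.round(ray(f,d["centre"],z)[:2],3))
    for n in("warmer","mat"):
        for d in silhouettes(c,n)[:1]:print(n,cv2.minAreaRect(np.argwhere(d["mask"])[:,::-1].astype(np.float32)))
E
```

```text
0.0 [-6.85154723e-01 -3.06531692e+00  2.65047642e-03]
top [[0.0, -0.984, 0.177, 0.425], [-1.0, -0.001, -0.003, -0.015], [0.003, -0.177, -0.984, 0.901], [0.0, 0.0, 0.0, 1.0]] 406.1222049580327
warmer 0.55 [364. 250.] [ 0.485 -0.187]
pan_floor 0.55 [371. 249.] [ 0.493 -0.214]
mat 0.61 [158. 230.] [0.537 0.246]
tamper 0.72 [163. 227.] [0.545 0.236]
tamper 0.29 [363. 245.] [ 0.504 -0.206]
tamper_grip 0.69 [162. 228.] [0.526 0.204]
tamper_grip 0.63 [144. 218.] [0.547 0.242]
lump1 0.85 [401. 236.] [ 0.516 -0.268]
lump1 0.85 [390. 160.] [ 0.675 -0.254]
lump1 0.79 [349. 263.] [ 0.462 -0.162]
lump1 0.78 [351. 234.] [ 0.519 -0.168]
lump1 0.77 [237. 270.] [0.447 0.062]
lump1 0.73 [371. 250.] [ 0.488 -0.207]
lump1 0.73 [362. 248.] [ 0.491 -0.189]
lump1 0.65 [398. 261.] [ 0.465 -0.261]
jar_violet 0.83 [263. 134.] [0.763 0.016]
jar_crimson 0.78 [312. 137.] [ 0.756 -0.099]
jar_green 0.75 [269. 207.] [ 0.591 -0.   ]
jar_green 0.58 [161. 231.] [0.536 0.242]
jar_rust 0.97 [232. 133.] [0.766 0.088]
brush 0.84 [267. 303.] [0.38  0.004]
brush 0.63 [398. 262.] [ 0.468 -0.283]
warmer ((377.46783447265625, 
[... 656 characters left out ...]
.75 [266. 294.] [ 0.473 -0.166]
lump1 0.71 [313. 338.] [ 0.518 -0.273]
lump1 0.7 [290. 288.] [ 0.519 -0.171]
lump1 0.63 [281. 296.] [ 0.497 -0.179]
lump1 0.59 [286. 319.] [ 0.489 -0.224]
lump1 0.59 [293. 329.] [ 0.494 -0.246]
lump1 0.56 [220. 217.] [0.445 0.032]
jar_violet 0.91 [360. 211.] [ 0.763 -0.004]
jar_crimson 0.7 [376. 240.] [ 0.757 -0.093]
jar_green 0.78 [290. 233.] [ 0.588 -0.005]
jar_rust 0.82 [343. 182.] [0.766 0.091]
jar_rust 0.19 [235. 128.] [0.578 0.379]
brush 0.84 [203. 258.] [ 0.389 -0.001]
warmer ((290.00445556640625, 321.0122985839844), (157.15089416503906, 156.2886962890625), 70.14479064941406)
mat ((233.0, 164.49998474121094), (69.99998474121094, 42.99999237060547), 0.0)
```

```bash
python3 - <<'E'
import cv2,numpy as np
a=cv2.imread("pics/top0.png");b=cv2.imread("pics/side0.png")
c=cv2.resize(a[170:330,290:470],None,fx=3,fy=3,interpolation=2)[:480]
d=cv2.resize(a[170:290,100:220],None,fx=2,fy=2)
o=np.zeros((580,800,3),np.uint8);o[:480,:540]=c;o[:240,540:780]=d
cv2.imwrite("pics/top0c.png",o)
E
```

```text
(no output)
```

View pics/top0c.png

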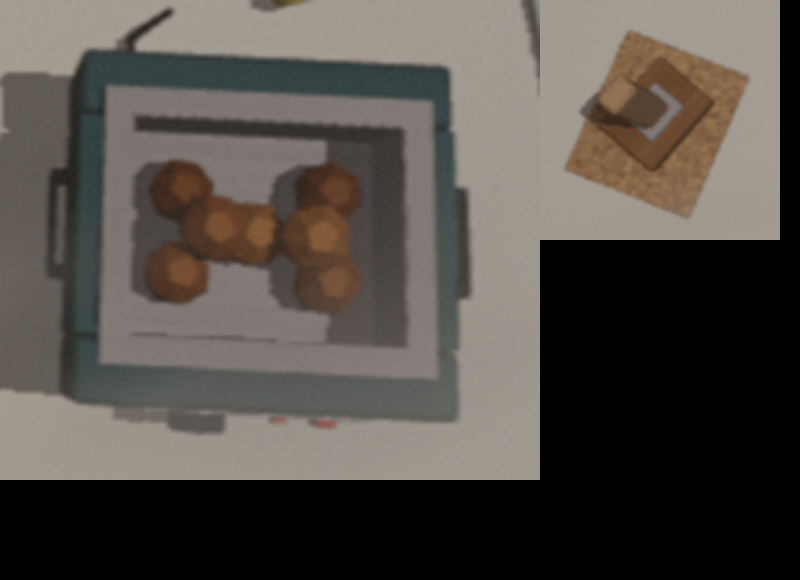

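View pics/side0.png

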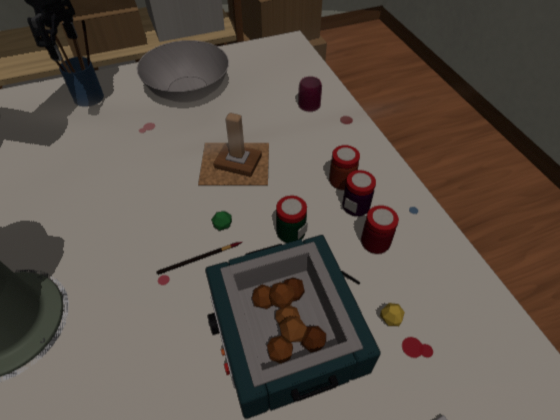

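The top crop shows a pan with seven lumps. The riding ones are at crop (215,228) and (317,237), which is about px (362,246) and (396,249). The rim corners are at crop (105,87), (435,100), (438,378) and (100,362). The tamper's foot corners are at crop (714,102), (652,170) and (660,57), so its yaw is about -0.74. The side view confirms that the tamper is upright and the green jar stands between it and the pan.

```bash
python3 - <<'E'
from h import *
f=grab_frame("top")
P=[ray(f,(290+x/3,170+y/3),.11) for x,y in((105,87),(435,100),(438,378),(100,362))]
print(np.round(P,3)[:,:2].tolist(), np.round(np.mean(P,0),3))
C=[ray(f,(100+(x-540)/2,170+y/2),.026)[:2] for x,y in((714,102),(652,170),(660,57))]
print(np.round(C,3).tolist(),"centre",(C[1]+C[2])/2, "yaw",np.arctan2(*(C[0]-C[1])[::-1]))
for x,y,z in((215,228,.09),(317,237,.09),(255,233,.067),(182,188,.067),(178,272,.067),(330,190,.067),(328,284,.067)):print(np.round(ray(f,(290+x/3,170+y/3),z),3))
for a in(2.4,-.74,):
  print(a,ik([.543,.242,.25],down(a)))
for a in(3.1,-.04,-1.61,1.53): print(a,ik([.49,-.2,.25],down(a)))
q=ik([.543,.242,.27],down(2.4)); set_joints(q)
s=get_state();w=grab_frame("wrist");save(w,"w1.png");T=wristT(w,s);print(s["clock"])
for n,z in(("tamper_grip",.121),("tamper",.006),("mat",.006)):
  for d in tip_of("wrist",n)[:2]:print(n,d["score"],d["centre"],np.round(ray(w,d["centre"],z,T),3))
for d in silhouettes("wrist","tamper")[:1]:print(cv2.minAreaRect(np.argwhere(d["mask"])[:,::-1].astype(np.float32)))
E
```

```text
[[0.586, -0.112], [0.578, -0.331], [0.398, -0.32], [0.408, -0.106]] [ 0.492 -0.217  0.11 ]
[[0.554, 0.178], [0.481, 0.242], [0.604, 0.24]] centre [0.54229982 0.24084863] yaw -0.7112213572802509
[ 0.495 -0.186  0.09 ]
[ 0.489 -0.254  0.09 ]
[ 0.493 -0.218  0.067]
[ 0.524 -0.169  0.067]
[ 0.467 -0.165  0.067]
[ 0.523 -0.271  0.067]
[ 0.459 -0.267  0.067]
2.4 [ 0.29512609  0.39866733 -0.03734411  1.13478489  0.          1.03671874]
-0.74 [ 0.29512609  0.39866733 -0.03734411  1.13478489  0.         -2.10646657]
3.1 [-0.52704209  0.27575176 -0.21418799  1.08085657  0.         -0.48544944]
-0.04 [-0.52704209  0.27575176 -0.21418799  1.08085657  0.          2.65455056]
-1.61 [-5.27042089e-01  2.75751765e-01 -2.14187988e-01  1.08085657e+00
 -4.44089210e-16 -2.05863474e+00]
1.53 [-0.52704209  0.27575176 -0.21418799  1.08085657  0.          1.08455056]
2.9417
tamper_grip 0.74 [282.2, 188.7] [0.543 0.248 0.121]
tamper_grip 0.46 [85.4, 202.3] [0.417 0.089 0.121]
tamper 0.74 [281.6, 170.4] [0.544 0.247 0.006]
((281.3246154785156, 174.84307861328125), (79.93229675292969, 61.57172393798828), 86.8201675415039)
```

View pics/w1.png

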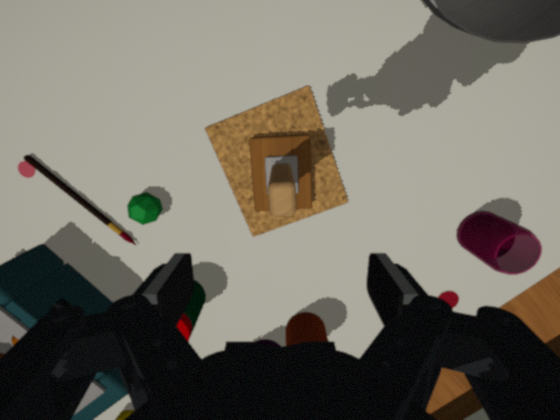

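The handle is centred at px (282,190), with its foot aligned to the tool within a few hundredths of a radian. Next I grasp it, carry it over and press each rider.

```bash
python3 - <<'E'
from h import *
import json
move_l([.543,.245,.17],.25); move_l([.543,.245,.102],.12)
grab(90); s=get_state(); print(s["finger_gap"],s["grasp_force"],s["position"],s["contact_force"])
json.dump([list(map(float,s["position"])),list(map(float,s["eef_rot"]))],open("grip.json","w"))
x,y,z=s["position"]
move_l([x,y,z+.03],.1); move_l([x,y,.275],.25)
s=get_state();print(s["clock"],s["contact_force"],s["finger_gap"])
movep([.494,-.186,.275],down(3.10))
w=grab_frame("side");save(w,"s2.png");s=get_state();print(s["clock"],s["position"])
E
```

```text
0.29708452295523247 88.37337970733643 [0.54320885 0.24520068 0.10254753] [-0.93033035  0.35091911  4.44708867]
6.2083 [ 0.28811223 -0.91909688 -3.08436066] 0.2980592554972981
7.8583 [ 0.49422002 -0.18517941  0.2746508 ]
```

View pics/s2.png

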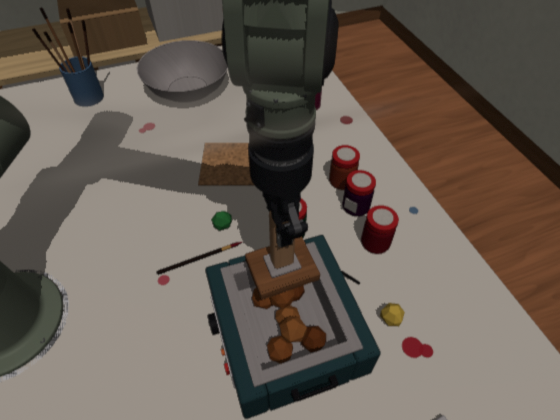

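The tamper is held level, turned with the pan and above its far half. Pressing now.

```bash
python3 - <<'E'
from h import *
def press(x,y):
    movep([x,y,.245],down(3.10))
    r0=move_l([x,y,.195],.06,until_force=38); s0=get_state()
    r=move_l([x,y,.180],.03,until_force=38) if not r0 else True
    s=get_state();print(r0,r,np.round(s0["contact_force"],1),s0["position"][2],np.round(s["contact_force"],1),s["position"].__repr__(),s["clock"])
    move_l([x,y,.245],.1)
press(.494,-.186); 
f=grab_frame("side");save(f,"s3.png")
press(.490,-.253)
movep([.52,-.06,.29],down(3.10))
f=grab_frame("top");print(get_state()["clock"]);t=f
g=grab_frame("side")
o=np.hstack([cv2.resize(np.array(t["img"])[190:320,300:450],(400,347),interpolation=2),cv2.resize(np.array(g["img"])[230:410,200:385],(400,347),interpolation=2)])
cv2.imwrite("pics/c3.png",o[:,:,::-1])
E
```

```text
False False [-0.3  0.5 -3.3] 0.19492141487374937 [-2.9 -3.2 10.4] array([ 0.4945672 , -0.18839634,  0.18201037]) 9.7417
False False [-0.3 -0.5 -2.7] 0.19445194560728432 [ 1.5  4.  14.6] array([ 0.49383339, -0.25324988,  0.18362639]) 12.6
14.2667
```

View pics/c3.png

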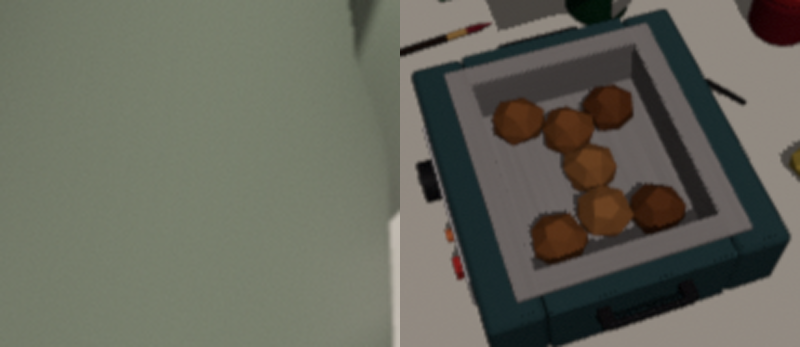

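The side view shows all seven lumps separate and apparently level. The press stopped with the foot about 41 mm above the floor. I'll do a firmer confirming pass, then look from the top with the arm clear.

```bash
python3 - <<'E'
from h import *
for x,y in((.492,-.25),(.494,-.218),(.494,-.186)):
    movep([x,y,.215],down(3.10))
    move_l([x,y,.190],.06,until_force=38)
    r=move_l([x,y,.172],.025,until_force=32)
    s=get_state();print(r,np.round(s["contact_force"],1),np.round(s["position"],4),s["clock"])
    move_l([x,y,.215],.1)
move_l([.494,-.2,.275],.2)
movep([.52,.2,.275],down(2.41))
s=get_state();print(s["clock"])
t=grab_frame("top")
L={}
for c,f in(("top",t),("side",grab_frame("side"))):
    L[c]=[(f,d["centre"]) for d in tip_of(c,"lump1") if d["score"]>.3]
Tt=[ray(f,p,.067)[:2] for f,p in L["top"]];S=[ray(f,p,.067)[:2] for f,p in L["side"]]
print(np.round(Tt,3).tolist());print(np.round(S,3).tolist())
g=grab_frame("side")
o=np.hstack([cv2.resize(np.array(t["img"])[190:320,300:450],(400,347),interpolation=2),cv2.resize(np.array(g["img"])[230:410,200:385],(400,347),interpolation=2)])
cv2.imwrite("pics/c4.png",o[:,:,::-1])
E
```

```text
True [0.2 2.9 7.2] [ 0.495  -0.2487  0.1831] 16.2
True [-0.5  3.3  6.5] [ 0.4956 -0.2169  0.1827] 17.9833
True [-1.6 -0.2  5.7] [ 0.4945 -0.1863  0.1815] 19.7833
22.225
[[0.499, -0.18], [0.488, -0.262], [0.493, -0.211], [0.524, -0.163], [0.455, -0.276], [0.534, -0.276], [0.449, 0.065], [0.681, -0.26]]
[[0.461, -0.145], [0.53, -0.162], [0.53, -0.269], [0.443, 0.036], [0.493, -0.17], [0.67, -0.285], [0.489, -0.255], [0.495, -0.214], [0.452, -0.268]]
```

View pics/c4.png

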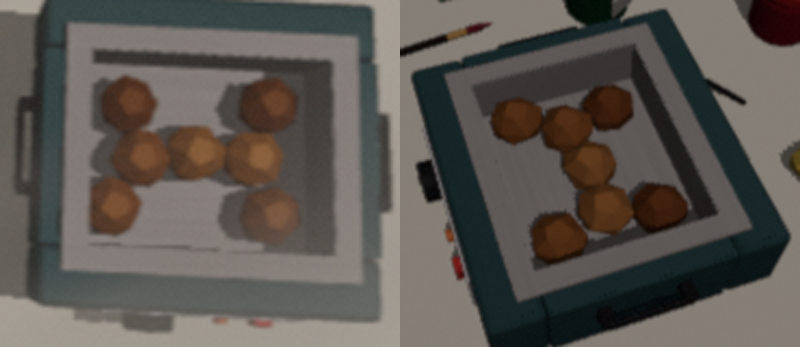

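All seven lumps now lie separately in both views, and the pressed level is about 40 mm at all three spots. Standing the tamper back on the mat.

```bash
python3 - <<'E'
from h import *
import json
p,r=json.load(open("grip.json"))
movep([p[0],p[1],.2],r)
f=grab_frame("side");save(f,"s5.png")
move_l([p[0],p[1],p[2]+.02],.15)
print(move_l([p[0],p[1],p[2]-.006],.03,until_force=6))
s=get_state();print(s["position"],p,s["contact_force"],s["wrist_torque"],s["clock"])
E
```

```text
True
[0.54285956 0.24517587 0.10254802] [0.5432088460595075, 0.24520068221607733, 0.10254752951787117] [-0.95237921 -0.13574402  4.83736319] [ 0.03338554 -0.04089615 -0.00990117] 24.3
```

```bash
python3 - <<'E'
from h import *
let_go(); sleep(.3)
move_l([.543,.245,.19],.12); move_l([.543,.245,.27],.25)
movep([.3,.45,.3],down(2.41))
sleep(.5)
f=grab_frame("side");save(f,"s6.png");print(get_state()["clock"],get_state()["contact_force"])
E
```

```text
28.3417 [ 0.67192873  0.03474766 -0.0468185 ]
```

View pics/s6.png

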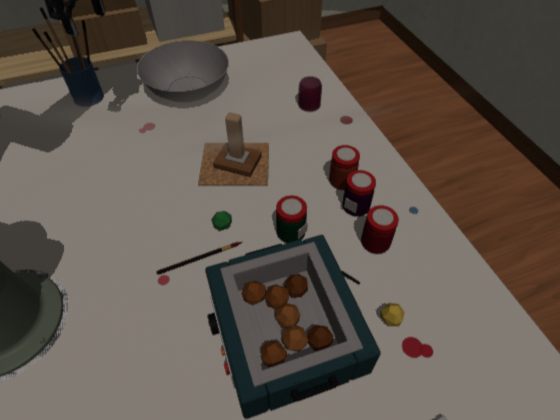

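The tamper stands upright on its mat at (236,145), the lumps lie level in the pan, and the jars and brush are where they were.

```bash
python3 -c "
from cell import *
print(sign_off())"
```

```text
the job is handed in; nothing more can be done
None
```

The job is handed in: all seven lumps look to lie in one level layer on the pan's floor, the tamper stands upright on its mat, and the jars and brush look undisturbed, with the robot's clock at 28 s of the 58 s allowed.

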